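Refit the lever of a water filter's stop valve and shut the valve

ROBOT

A 6-joint arm with a two-finger parallel gripper is mounted at the origin on a cart in front of the work surface, level with it; the furniture and walls round the work are solid. World frame = base frame: x ahead of the robot, y to its left, z up, the work surface at z = 0. Lengths are in m, angles in rad, forces in N, time in s.
With the tool pointing down it reaches from about 0.375 to 0.9 m from the base axis. Payload 3.1 kg.
Tool frame: the origin (TCP) lies between the finger pads; the fingertips stand 14 mm ahead of it and the grasp point (between the pads) lies 5 mm behind it (robot.finger_overhang is the distance from the TCP to the fingertips, in m); z points along the fingers, y is the line along which they close (so a half turn about z gives the same grasp; the last joint's range is limited). The gripper opens to 87 mm and grips with 3 to 60 N. Pads are 19 mm wide; open, the fingers measure 117 mm over their backs; the gripper's body (75 mm by 190 mm) begins 51 mm behind the grasp point.
Start: joints at [0.982, 0.527, 1.433, -0, 1.181, -0.178], TCP at [0.25, 0.573, 0.237] pointing down, gripper open.
Joint ranges: [-3.08, 3.08], [-0.75, 2.2], [0.22, 2.44], [-1.43, 4.57], [0, 2.65], [-2.85, 2.85]. Speed limits (rad/s): [2.79, 2.79, 3.14, 3.14, 3.14, 3.14].

INTERFACE

Orientations are given as a unit quaternion [x, y, z, w].
In Python, from rig import monitor, cams, workorder, robot gives the robot as it stands.
- The arm moves only by the tool send_rows, never from a script. Its argument "moves" is one flat list of numbers, 7 for each row, row after row: the opening, from 0 (shut) to 1 (fully open), then the shift along the world's x, y, z in cm, then the turn, a rotation vector about the world's x, y, z in rad. A call has 1 to 5 rows; each row is the pose to reach, as a shift and turn from the pose commanded when the call began; what a row does not reach only later rows make up. A row lasts 1/12 s, in which the tool goes at most 41.7 mm and 7.16 degrees, less where a joint would pass 70% of its speed; a pose out of reach is approached as far as the arm can. A call with a gripper value outside its range is refused whole. The fingers move at their own pace and stop on an object; "grip_force" is the grip in N (left out, the last holds). Time passes only in rows, so rows that repeat a pose let the fingers close. It gives the time, the measured TCP pose, the force, the opening and the grip force at its end, in the units of the state.
- monitor.get_obs(): the state, without advancing time (a new reading comes with each control period).
- cams.camera(name): name is "scene" or "top" or "wrist"; returns a dict with "pixels" (480x640x3 uint8, blue, green, red), "range_z" (480x640 float32, m along the optical axis (not along the pixel's ray), 0 where there is no reading), "fovy" (degrees; the focal length in pixels is half the picture's height over the tangent of half this angle, whatever the lens; pixels are square), "cx", "cy" (the principal point, pixels), "rvec" (rotation vector, rad) and "tvec" (3), from world to camera coordinates, as OpenCV has them; the wrist camera has in their place "hand_eye" (4x4, takes a point from camera to tool coordinates, whose origin is the TCP and whose axes are the flange's). Camera axes: x right, y down, z forward; pixel columns grow to the right and rows downward; lengths in m; the calibration is good to about 2 mm. A picture is of the moment at which its call begins: read the wrist's pose just before it.
- workorder.hand_in(): hands the job in; it is judged then, once.
The state is a dict: "time": time; "q": joint angles; "joint_velocities": joint speeds; "joint_torque": joint torques, N m; "position": TCP position; "tool_rot": TCP orientation; "ft_force": force on the tool from outside, world axes, zero at the start; "moment": the same for the moment, N m; "grip_width": finger opening in m; "grip_force": force on a finger pad.
Only numpy, scipy, OpenCV 4.12 (cv2) and the standard library are available. Lean on these libraries where they do the work, as an engineer would, in place of code of your own. Each camera call takes 0.05 s, during which the arm holds its last target. There are 200 camera calls.

TASK

The lever has come off the stop valve on top of the water filter. Put it back on the splined stem: find by feel the one angle at which it fits and slide it fully home without forcing it. Then turn the lever gently clockwise to its stop, so that the valve is shut and the supply hose can be connected; leave the other things standing where they are.

Things in the scene. Friction and masses are not known exactly. Their poses are not given: they have to be found in the camera images.
- filter: countertop water filter, fixed: steel canister, white cap 105 mm across with its top at 101 mm; on it a valve body, a bonnet up to 38 mm across and the upright splined stem. Origin: under its centre, on the worktop; z up; -y along the outlet spout (12 mm tube 117 mm up, reaching 153 mm out, below the lever's level); -x is where the lever points when the valve is shut
- stem_seat (a point): on the stem's axis on the bonnet's flat top, 150 mm above the worktop: here the lever's underside comes to rest when home. Axes as the filter's (not turning with the stem). The brass stem turns stiffly (0.15 N m) through a quarter turn between two stops, clockwise from above to shut
- spline_ends (a point): on the stem's axis, 12 mm above the seat, level with the flat upper ends of the splines: four splines 4.8 mm wide, reaching 13 mm from the axis, at four of six places 60 degrees apart. The stem's angle is not reported: the valve now stands 17 to 69 degrees open, so the lever fits only when pointing that far anticlockwise (from above) from the filter's -x, toward the spout
- stem_tip (a point): top of the stem, 27.5 mm above the seat; from 18 mm above the seat the round core (18 mm across) tapers to a blunt nose 9 mm across that guides the bore
- lever: steel lever, about 110 g, lying flat on the glass hob (5 mm above the worktop): a boss 35 mm across, 16 mm high, with two flats 36 mm apart parallel to the arm; the arm (13 mm wide, 6 mm thick) runs along the lever's own -x to a round end. Origin: centre of the bore at the underside; z up. Home with the valve shut, the arm points along the filter's -x, with 3 to 4 degrees of play
- bore_top (a point): centre of the upper mouth of the bore, 16 mm above the lever's underside. The bore goes right through: 19.4 mm across, with four grooves 6.2 mm wide matching the stem's splines and the other two places filled, so it fits at one angle only, within 3 to 4 degrees; at any other it rests on the splines' ends, 12 mm above the seat
- lever_end (a point): on the axis of the lever's round black end (20 mm across, 22 mm high from the underside), 90 mm from the bore's axis and 12 mm above the underside. A push of 2 N here turns the stem; at the stop, more than about 10 N here would strain the splines
- salt: salt shaker, 44 mm across, 90 mm high; origin under its centre
- jar: spice jar with a red cap, 45 mm across, 106 mm high; origin under its centre
- timer: egg timer, 61 mm across, 52 mm high; origin under its centre
- matches: match box lying flat, 54 x 36 x 15 mm; origin under its centre

How it is judged:
On the way, in this order (a step that is already met when the one before it is completed fails the run):
1. the lever is fully home on the stem (z of lever in the frame of stem_seat below 0.003 m and distance between lever and stem_seat below 0.0045 m and angle between lever's own z axis and vertical below 0.09 rad), for 0.2 s.
2. the lever, home on the stem, is turned clockwise to the stop (distance between lever and stem_seat below 0.0045 m and x of lever_end in the frame of stem_seat below -0.07 m and y of lever_end in the frame of stem_seat above -0.004 m), for 0.2 s.
At the end, for the whole second after the job is handed in: the lever sits home on the stem (its underside within 3 mm of the seat, within 4.5 mm of it in all, level within 5 degrees), let go and at rest, with its arm along the filter's -x or farther clockwise, at most 4 mm short of it at the end of the lever (all of step 2 and z of lever in the frame of stem_seat below 0.003 m and angle between lever's own z axis and vertical below 0.09 rad and linear speed of lever below 0.02 m/s); the robot touches nothing.
It fails at once if the lever is pressed or wrenched against the valve with more than 100 N of contact force in all (at the stop, about 11 N at the lever's end) (contact force between lever and filter above 100 N).
It fails at once if the salt shaker is shifted by more than 30 mm or knocked over (distance of salt from where it was at the start of the episode above 0.03 m or angle between salt's own z axis and vertical above 0.5 rad).
It fails at once if the spice jar is shifted by more than 30 mm or knocked over (distance of jar from where it was at the start of the episode above 0.03 m or angle between jar's own z axis and vertical above 0.5 rad).
It fails at once if the egg timer or the match box is shifted by more than 30 mm (distance of any of timer, matches from where it was at the start of the episode above 0.03 m).
It also fails if it takes over 64 s, if anything falls off the work surface, if the arm or the gripper's body presses on something with over 40 N, if the wrist force passes 120 N, or if a joint passes its speed limit or range.

## Working session

There is one attempt and no reset: what is moved stays moved. The work goes in short steps, Python scripts to look and compute and a tool call to move; the robot and the scene stay as the last step left them, time stands still between calls to the robot, and variables do not carry over. Pictures are saved under pics/ and viewed, at most 10 in all, crops included, and the job is handed in when it is done.

Besides the shell and the picture viewer there is one more tool, called in YAML: its name, and indented under it one key for each argument. send_rows: Moves the arm, as the interface text tells. Its arguments: {"type":"object","properties":{"moves":{"type":"array","items":{"type":"number"}},"grip_force":{"type":"number"}},"required":["moves"]}

```bash
mkdir -p pics; ls; cat > h.py <<'E'
import numpy as np, cv2
from scipy.spatial.transform import Rotation as R
from rig import monitor, cams, workorder, robot
def cam(n):
    o=monitor.get_obs(); c=cams.camera(n)
    f=240/np.tan(np.radians(c["fovy"])/2)
    if n=="wrist":
        T=np.eye(4);T[:3,:3]=R.from_quat(o["tool_rot"]).as_matrix();T[:3,3]=o["position"]
        M=T@np.array(c["hand_eye"])
    else:
        W=np.eye(4);W[:3,:3]=cv2.Rodrigues(np.array(c["rvec"],float))[0];W[:3,3]=np.ravel(c["tvec"]);M=np.linalg.inv(W)
    v,u=np.mgrid[:480,:640]; z=c["range_z"]
    P=np.stack([(u-c["cx"])/f*z,(v-c["cy"])/f*z,z],-1)@M[:3,:3].T+M[:3,3]
    np.savez(f"{n}.npz",P=P,z=z,img=c["pixels"],M=M,f=f,c=[c["cx"],c["cy"]])
    return c["pixels"],P,z,M,f,(c["cx"],c["cy"])
def plane(d,u,v,zw):
    "world point of pixel on horizontal plane zw"
    M=d["M"];r=M[:3,:3]@np.array([(u-d["c"][0])/d["f"],(v-d["c"][1])/d["f"],1]);return M[:3,3]+r*(zw-M[2,3])/r[2]
E
python3 - <<'E'
from h import *
for n in("top","scene"):
    i,P,z,M,f,c=cam(n);cv2.imwrite(f"pics/{n}0.png",i);print(n,M[:3,3].round(3),f)
o=monitor.get_obs();print(o)
E
```

```text
pics
top [0.385 0.066 1.044] 510.1960644615257
scene [ 0.18  -0.337  0.766] 471.5125942360296
{'time': 0.1, 'q': array([ 9.81457806e-01,  5.28370004e-01,  1.43379555e+00,  5.27679818e-06,
        1.18142645e+00, -1.78534134e-01]), 'joint_velocities': array([ 0.00066827, -0.00150448, -0.00295773, -0.00067624, -0.00144076,
       -0.00101398]), 'joint_torque': array([-5.05261505e-04, -4.40985882e+01, -1.77150035e+01,  6.34570839e-02,
        5.33987372e-02, -6.33327954e-05]), 'position': array([0.24921523, 0.57245363, 0.23566464]), 'tool_rot': array([ 2.03961796e-01,  9.78978338e-01, -9.25980244e-04, -3.76712898e-04]), 'ft_force': array([0.46940848, 0.26871699, 0.82561262]), 'moment': array([-0.02367566, -0.02472282, -0.0338318 ]), 'grip_force': 0.0, 'grip_width': 0.08704675272551865}
```

View pics/top0.png

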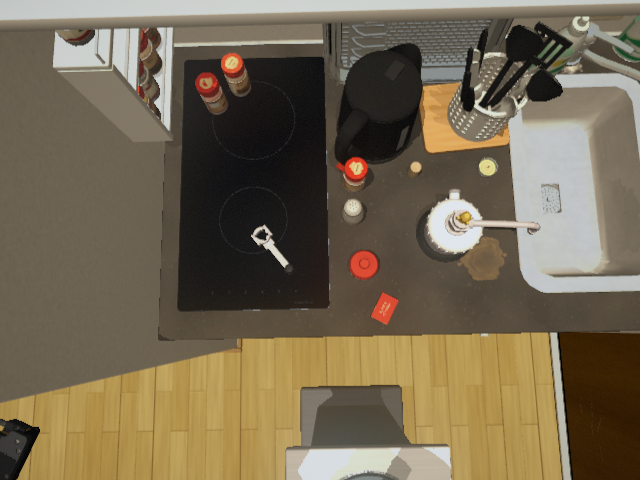

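View pics/scene0.png

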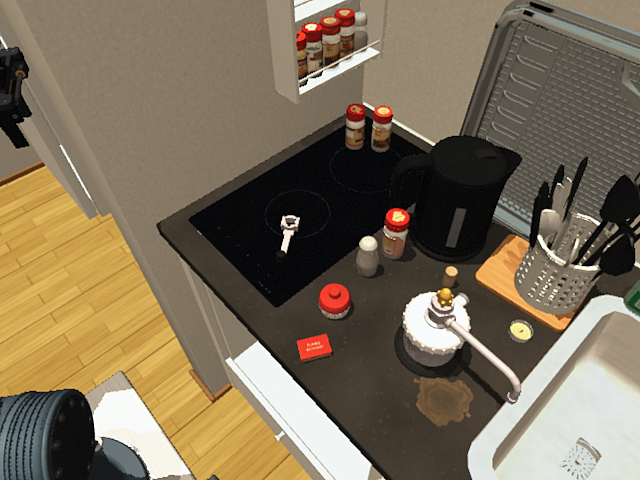

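Top view: the lever lies on the hob with its boss at about (262,236) and black end at (289,268). The filter stem is at about (466,217), and the spout runs to (534,227). The salt (353,210), jar (355,172), timer (364,264) and matches (385,308) lie between them.

```bash
python3 - <<'E'
from h import *
d=np.load("top.npz");i=d["img"]
a=cv2.resize(i[215:280,240:305],(400,400),interpolation=cv2.INTER_CUBIC)
b=cv2.resize(i[180:245,425:490],(400,400),interpolation=cv2.INTER_CUBIC)
cv2.imwrite("pics/crop1.png",np.hstack([a,b]))
for n,(u,v,z) in dict(boss=(262,236,.021),end=(289,268,.027),stem=(466,217,.177),spout=(534,227,.117),salt=(353,210,.09),jar=(355,172,.106),timer=(364,264,.052),match=(385,308,.015)).items():
    print(n,plane(d,u,v,z).round(3),d["P"][v,u].round(3))
P=d["P"]; 
m=(P[...,2]>.095)&(P[...,2]<.105)&(abs(P[...,0]-.37)<.1)&(abs(P[...,1]+.19)<.1); q=P[m];print("cap",len(q),q.min(0),q.max(0))
m=(P[...,2]>.155)&(abs(P[...,0]-.37)<.05)&(abs(P[...,1]+.19)<.08)&(d["z"]>0);q=P[m];print(q[:40].round(4))
E
```

```text
boss [0.568 0.202 0.021] [0.572 0.204 0.001]
end [0.501 0.147 0.027] [0.501 0.147 0.028]
stem [ 0.566 -0.172  0.177] [ 0.566 -0.173  0.175]
spout [ 0.557 -0.312  0.117] [ 0.556 -0.311  0.119]
salt [0.603 0.018 0.09 ] [0.603 0.018 0.089]
jar [0.673 0.013 0.106] [0.673 0.013 0.106]
timer [ 0.503 -0.002  0.052] [ 0.503 -0.002  0.054]
match [ 0.418 -0.044  0.015] [ 0.418 -0.043  0.019]Traceback (most recent call last):
  File "<stdin>", line 9, in <module>
    return umr_minimum(a, axis, None, out, keepdims, initial, where)
ValueError: zero-size array to reduction operation minimum which has no identity
```

View pics/crop1.png

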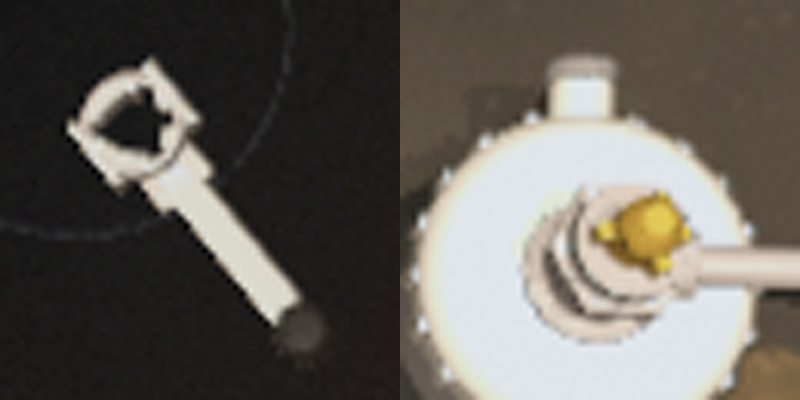

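The crop shows the boss centre at pixel (261.6,235), the black end at (288.7,268.3) and the stem nose at (466.9,214.9), with brass splines around the nose. The robot starts beside a wall, so I'll check where that is before moving.

```bash
python3 - <<'E'
from h import *
d=np.load("top.npz");P=d["P"]
for u,v in[(100,300),(20,380),(200,340),(235,345),(165,330),(155,250),(140,120),(110,60),(380,80),(480,70),(520,40),(545,85),(380,60)]: print((u,v),P[v,u].round(3))
print(plane(d,261.6,235,.021),plane(d,288.7,268.3,.027),plane(d,466.9,214.9,.1775))
m=(P[...,2]>.155)&(abs(P[...,0]-.57)<.03)&(abs(P[...,1]+.17)<.03);q=P[m];print(len(q),q[q[:,2]>.17].mean(0))
m=(P[...,2]>.09)&(P[...,2]<.108)&(abs(P[...,0]-.57)<.07)&(abs(P[...,1]+.17)<.07);q=P[m];print(q.min(0),q.max(0))
s=np.load("scene.npz");P=s["P"]
for u,v in[(100,150),(160,215),(150,100),(230,200),(60,60)]: print((u,v),P[v,u].round(3))
E
```

```text
(100, 300) [0.431 0.417 0.264]
(20, 380) [0.332 0.417 0.454]
(200, 340) [ 0.354  0.418 -0.35 ]
(235, 345) [ 0.323  0.416 -0.855]
(165, 330) [ 0.383  0.401 -0.   ]
(155, 250) [0.543 0.418 0.027]
(140, 120) [0.718 0.366 0.269]
(110, 60) [0.729 0.343 0.438]
(380, 80) [ 0.803 -0.029  0.218]
(480, 70) [ 0.875 -0.239  0.106]
(520, 40) [ 0.849 -0.261  0.256]
(545, 85) [ 0.786 -0.312  0.22 ]
(380, 60) [ 0.842 -0.031  0.216]
[0.57030273 0.20252519 0.021     ] [0.50023511 0.14724154 0.027     ] [ 0.56955299 -0.17411116  0.1775    ]
138 [ 0.56750199 -0.17198914  0.17554476]
[ 0.51485786 -0.2260266   0.09002835] [ 0.63732216 -0.11946738  0.10795404]
(100, 150) [0.325 0.417 0.223]
(160, 215) [0.379 0.417 0.01 ]
(150, 100) [0.44  0.414 0.274]
(230, 200) [0.52  0.356 0.002]
(60, 60) [0.33  0.418 0.394]
```

send_rows:
  moves: [1,-3,-3,0,0,0,0,1,-4.5,-7,0,0,0,0,1,-5,-11,0,0,0,0,1,-5,-15,0,0,0,0,1,-4.5,-19,0,0,0,0]

```text
time: 0.52
position: [0.2025, 0.3807, 0.2361]
tool_rot: [0.203, 0.979, -0.001, -0.001]
ft_force: [0.8, -0.1, 0.3]
grip_width: 0.0866
grip_force: 0.0
```

send_rows:
  moves: [1,1,-3.5,0,0,0,0,1,2.5,-6.5,0,0,0,0,1,5.5,-9.5,0,0,0,-0.12,1,9.5,-11.5,0,0,0,-0.24,1,13.5,-13,0,0,0,-0.36]

```text
time: 0.93
position: [0.3347, 0.2526, 0.2366]
tool_rot: [0.379, 0.925, -0.001, -0.001]
ft_force: [0.7, 1.3, 0.3]
grip_width: 0.0868
grip_force: 0.0
```

send_rows:
  moves: [1,4,-1,0,0,0,-0.12,1,8,-2,0,0,0,-0.24,1,12,-3,0,0,0,-0.36,1,16,-4,0,0,0,-0.48,1,20,-4.5,0,0,0,-0.6]

```text
time: 1.35
position: [0.5366, 0.2081, 0.2361]
tool_rot: [0.636, 0.772, -0.001, -0.0]
ft_force: [1.1, -0.1, 0.0]
grip_width: 0.0871
grip_force: 0.0
```

send_rows:
  moves: [1,1.5,-0.3,0,0,0,-0.12,1,3,-0.5,0,0,0,-0.24,1,3,-0.5,0,0,0,-0.36,1,3,-0.5,0,0,0,-0.48,1,3,-0.5,0,0,0,-0.6]

```text
time: 1.77
position: [0.565, 0.2044, 0.2357]
tool_rot: [0.835, 0.55, -0.001, -0.0]
ft_force: [0.3, 0.4, -0.1]
grip_width: 0.0874
grip_force: 0.0
```

send_rows:
  moves: [1,0,0,-2,0,0,-0.12,1,0,0,-4,0,0,-0.24,1,0,0,-6,0,0,-0.36,1,0,0,-8,0,0,-0.48,1,0,0,-8,0,0,-0.5]

```text
time: 2.18
position: [0.5618, 0.2041, 0.1523]
tool_rot: [0.945, 0.328, -0.005, -0.001]
ft_force: [-0.6, -0.3, 0.0]
grip_width: 0.0871
grip_force: 0.0
```

```bash
python3 - <<'E'
from h import *
i,P,z,M,f,c=cam("wrist");cv2.imwrite("pics/w1.png",i);print(M.round(3),f)
o=monitor.get_obs();print(o["position"],o["tool_rot"],o["ft_force"])
E
```

```text
[[ 0.618 -0.758 -0.207  0.617]
 [-0.786 -0.598 -0.158  0.247]
 [-0.004  0.26  -0.966  0.3  ]
 [ 0.     0.     0.     1.   ]] 353.15702816560116
[0.56307512 0.20436748 0.15423337] [ 9.44257076e-01  3.29194299e-01 -3.06455849e-03 -5.43966688e-04] [-0.18331235 -0.31588663  0.70372414]
```

View pics/w1.png

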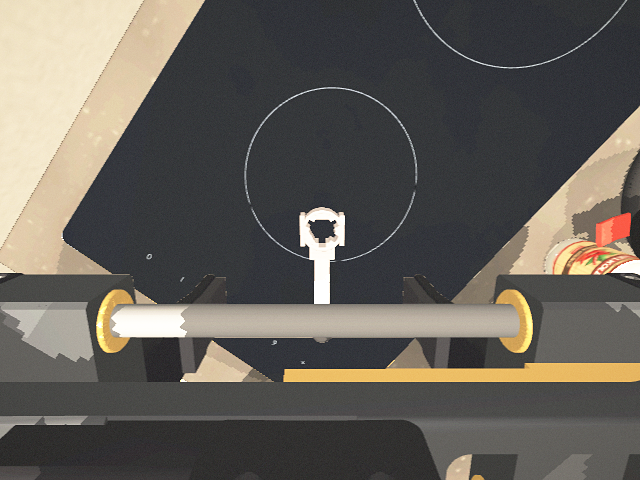

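The wrist view shows the lever arm parallel to the picture's vertical, so the yaw is aligned. The boss is at about (322,229) and the end at about (321,338).

```bash
python3 - <<'E'
from h import *
d=np.load("wrist.npz");P=d["P"]
a=plane(d,322.5,229,.021);b=plane(d,321,336,.027);print(a,b,np.degrees(np.arctan2(*(b-a)[1::-1])))
# arm+boss points
m=(P[...,2]>.01)&(P[...,2]<.03)&(np.hypot(P[...,0]-.57,P[...,1]-.2025)<.1);m[270:]=0
q=P[m];v,u=np.nonzero(m);print(len(q))
from collections import Counter
hi=q[(q[:,2]>.018)];print(hi.mean(0),hi.min(0),hi.max(0),"u",u.min(),u.max(),v.min(),v.max())
for r in range(206,300,8):
    k=np.nonzero((P[r,280:360,2]>.009)&(P[r,280:360,2]<.04))[0]+280
    if len(k): print(r,k.min(),k.max(),P[r,(k.min()+k.max())//2].round(4))
print(R.from_quat(monitor.get_obs()["tool_rot"]).as_matrix().round(4))
E
```

```text
[0.57063901 0.20376382 0.021     ] [0.49710158 0.14696096 0.027     ] -142.31625991203728
1486
[0.56980427 0.2038645  0.02058622] [0.54844242 0.18143118 0.01800747] [0.59026709 0.22493034 0.02279692] u 300 344 208 269
214 301 343 [0.5799 0.2116 0.0201]
222 300 344 [0.5726 0.2055 0.0054]
230 300 344 [0.5672 0.2012 0.0061]
238 301 344 [0.5616 0.1967 0.0052]
246 301 335 [0.5571 0.1977 0.0203]
254 310 334 [0.5518 0.189  0.0116]
262 315 329 [0.5461 0.1845 0.0112]
270 315 329 [0.5403 0.1799 0.0107]
278 315 329 [0.5343 0.1751 0.0099]
286 315 328 [0.5285 0.1717 0.012 ]
294 315 329 [0.5227 0.1658 0.0103]
[[ 0.7832  0.6217 -0.0061]
 [ 0.6217 -0.7833 -0.001 ]
 [-0.0054 -0.003  -1.    ]]
```

send_rows:
  moves: [1,0,0,-3,0,0,0,1,0,0,-6,0,0,0,1,0,0,-9,0,0,0,1,0,0,-9,0,0,0,1,0,0,-9,0,0,0]

```text
time: 2.65
position: [0.5646, 0.2047, 0.0663]
tool_rot: [0.944, 0.33, -0.001, -0.0]
ft_force: [-0.2, -0.0, 1.2]
grip_width: 0.0872
grip_force: 0.0
```

send_rows:
  moves: [1,0.6,-0.1,-2,0,0,0,1,0.6,-0.1,-4.3,0,0,0,1,0.6,-0.1,-4.3,0,0,0,1,0.6,-0.1,-4.3,0,0,0]

```text
time: 2.98
position: [0.5717, 0.2039, 0.0251]
tool_rot: [0.944, 0.33, 0.001, 0.0]
ft_force: [-0.0, 0.2, 0.1]
grip_width: 0.0873
grip_force: 0.0
```

send_rows:
  moves: [1,0,0,-0.25,0,0,0,0.3,0,0,-0.25,0,0,0,0.3,0,0,-0.25,0,0,0,0.3,0,0,-0.25,0,0,0,0.3,0,0,-0.25,0,0,0]
  grip_force: 25

```text
time: 3.4
position: [0.5714, 0.2038, 0.0218]
tool_rot: [0.944, 0.329, 0.001, 0.0]
ft_force: [-1.1, 0.7, -0.5]
grip_width: 0.068
grip_force: 0.0
```

send_rows:
  moves: [0.3,0,0,0,0,0,0,0.3,0,0,0,0,0,0,0.3,0,0,0,0,0,0,0.3,0,0,0,0,0,0]

```text
time: 3.73
position: [0.571, 0.2037, 0.021]
tool_rot: [0.944, 0.329, -0.0, -0.0]
ft_force: [0.9, -0.8, -0.1]
grip_width: 0.0413
grip_force: 0.0
```

send_rows:
  moves: [0.3,0,0,0,0,0,0,0.3,0,0,0,0,0,0,0.3,0,0,0,0,0,0]

```text
time: 3.98
position: [0.571, 0.2038, 0.021]
tool_rot: [0.944, 0.329, -0.0, -0.0]
ft_force: [1.1, 0.8, 0.2]
grip_width: 0.0355
grip_force: 25.0
```

send_rows:
  moves: [0.3,0,0,2,0,0,0,0.3,0,0,5,0,0,0,0.3,0,0,8,0,0,0,0.3,0,0,12,0,0,0,0.3,0,0,16,0,0,0]

```text
time: 4.4
position: [0.5699, 0.2035, 0.1815]
tool_rot: [0.944, 0.329, -0.002, -0.0]
ft_force: [0.6, -0.5, 0.0]
grip_width: 0.0357
grip_force: 25.0
```

send_rows:
  moves: [0.3,-0.5,-2,3,0,0,0,0.3,-1,-6,5,0,0,0,0.3,-1.5,-10,6,0,0,0,0.3,-2,-14,6,0,0,0,0.3,-2.5,-18,6,0,0,0]

```text
time: 4.82
position: [0.546, 0.0227, 0.2423]
tool_rot: [0.944, 0.33, 0.001, 0.001]
ft_force: [0.6, -1.1, -0.6]
grip_width: 0.0359
grip_force: 25.0
```

send_rows:
  moves: [0.3,-0.5,-4,0,0,0,0,0.3,-1,-8,0,0,0,0,0.3,-1.5,-12,0,0,0,0,0.3,-2,-16,0,0,0,0,0.3,-2.5,-19,0,0,0,0]

```text
time: 5.23
position: [0.5205, -0.1691, 0.241]
tool_rot: [0.945, 0.328, -0.0, 0.0]
ft_force: [-0.3, 0.6, -0.6]
grip_width: 0.0358
grip_force: 25.0
```

send_rows:
  moves: [0.3,0,-3,0,0,0,0,0.3,0,-4,0,0,0,0,0.3,0,-4,0,0,0,0,0.3,0,-4,0,0,0,0]

```text
time: 5.57
position: [0.5206, -0.2055, 0.2406]
tool_rot: [0.944, 0.329, -0.0, -0.001]
ft_force: [-0.2, 0.5, -0.4]
grip_width: 0.0358
grip_force: 25.0
```

```bash
python3 - <<'E'
from h import *
i,P,z,M,f,c=cam("wrist")
o=monitor.get_obs();print(o["position"],o["tool_rot"],o["ft_force"],o["moment"])
r=M[:3,:3].T@(np.array([.5685,-.173,.1775])-M[:3,3]);u=int(f*r[0]/r[2]+c[0]);v=int(f*r[1]/r[2]+c[1]);print(u,v)
q=i[max(v-50,0):v+50,u-50:u+50];q=cv2.resize(q,(600,600),interpolation=cv2.INTER_CUBIC)
cv2.imwrite("pics/w2.png",q)
E
```

```text
[ 0.52061799 -0.20457978  0.24067425] [ 9.44245292e-01  3.29241092e-01 -2.88159783e-04 -1.02445025e-03] [-0.06386089  0.1356471  -0.57871409] [-0.01739445  0.0840509  -0.0515057 ]
322 170
```

View pics/w2.png

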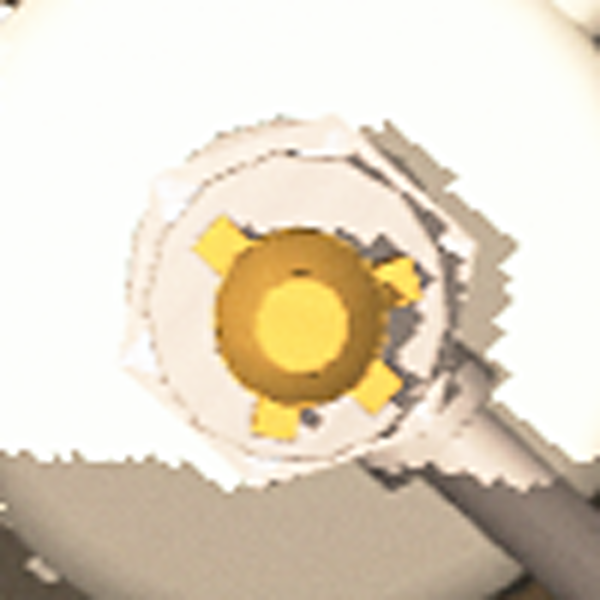

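The stem nose is at crop (302,325), which is full-picture (322.3,174.2). The splines are at crop (218,244), (406,280), (384,388) and (275,420): three adjacent and one opposite. Next I'll compare with the bore in the earlier wrist picture.

```bash
python3 - <<'E'
from h import *
d=np.load("wrist.npz");g=lambda x,y,z:plane(d,272+x/6,120+y/6,z)
n=g(302,325,.1775);print("nose",n)
s=[g(*p,.162) for p in[(220,246),(404,282),(382,386),(276,420)]]
for x in s: print(x,np.degrees(np.arctan2(*(x-n)[1::-1])),np.hypot(*(x-n)[:2]))
i=cv2.imread("pics/w1.png");cv2.imwrite("pics/w1c.png",cv2.resize(i[200:260,292:352],(600,600),interpolation=cv2.INTER_CUBIC))
P=d["P"];print("spoutdir");
for u in range(380,480,20):
  for v in (200,210): pass
m=(P[...,2]>.110)&(P[...,2]<.126)&(P[...,1]<n[1]-.06)&(abs(P[...,0]-n[0])<.03);q=P[m]
print(len(q)); 
if len(q)>20:
  k=np.polyfit(q[:,1],q[:,0],1);print(k,np.degrees(np.arctan(k[0])),k[0]*n[1]+k[1])
t=np.load("top.npz")["P"];m=(t[...,2]>.110)&(t[...,2]<.126)&(t[...,1]<n[1]-.06)&(t[...,1]>n[1]-.15)&(abs(t[...,0]-n[0])<.03);q=t[m];print(len(q));k=np.polyfit(q[:,1],q[:,0],1);print(k,np.degrees(np.arctan(k[0])),k[0]*n[1]+k[1])
E
```

```text
nose [ 0.56681323 -0.17431818  0.1775    ]
[ 0.56730983 -0.16341005  0.162     ] 87.39336378880625 0.010919425320673056
[ 0.57634865 -0.18077632  0.162     ] -34.10896229066205 0.01151658511798772
[ 0.56657202 -0.1857744   0.162     ] -91.206176026757 0.01145875891123221
[ 0.5568142  -0.17919246  0.162     ] -154.01191782318088 0.011123819724002042
spoutdir
1163
[0.03546658 0.57159255] 2.0312341184445275 0.5654100773527891
293
[0.05560419 0.57723032] 3.1826081846665457 0.5675375013991624
```

View pics/w1c.png

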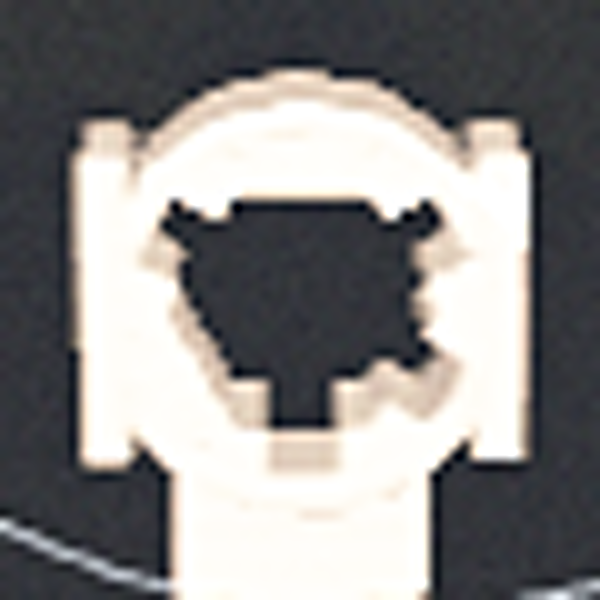

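The bore's grooves in the picture are at 150°, 30°, −30° and −90° (the arm direction). The stem's splines are at world 87°, −34°, −91° and −154°. The matching arm direction is therefore about 207°, and the lever now points at 218.5°. I'll turn it −0.2 rad and place it over the nose.

send_rows:
  moves: [0.3,2.5,1.5,0,0,0,-0.1,0.3,4.7,3.05,0,0,0,-0.2,0.3,4.7,3.05,0,0,0,-0.2,0.3,4.7,3.05,-1,0,0,-0.2,0.3,4.7,3.05,-3,0,0,-0.2]

```text
time: 6.03
position: [0.5693, -0.1743, 0.2125]
tool_rot: [0.972, 0.235, 0.002, 0.002]
ft_force: [-0.0, -0.8, -0.5]
grip_width: 0.0356
grip_force: 25.0
```

send_rows:
  moves: [0.3,0,0,0,0,0,0,0.3,0,0,0,0,0,0]

```text
time: 6.2
position: [0.5662, -0.1741, 0.2095]
tool_rot: [0.972, 0.234, -0.002, -0.002]
ft_force: [-0.5, 0.5, -0.3]
grip_width: 0.036
grip_force: 25.0
```

```bash
cat > st.py <<'E'
from h import *
o=monitor.get_obs();a=R.from_quat(o["tool_rot"]).as_matrix()
print("pos",o["position"].round(4),"arm",round(np.degrees(np.arctan2(a[1,1],a[0,1]))+270,2),"tilt",a[:2,2].round(4),"F",o["ft_force"].round(1),"M",o["moment"].round(2),o["time"])
E
python3 st.py
```

```text
pos [ 0.5662 -0.1741  0.2095] arm 207.06 tilt [-0.0046  0.0023] F [-0.5  0.5 -0.3] M [-0.03  0.14  0.01] 6.2
```

send_rows:
  moves: [0.3,0.05,0,-0.8,0,0,0,0.3,0.05,0,-1.5,0,0,0,0.3,0.05,0,-2.0,0,0,0,0.3,0.05,0,-2.4,0,0,0,0.3,0.05,0,-2.4,0,0,0]

```text
time: 6.62
position: [0.5683, -0.1753, 0.1862]
tool_rot: [0.972, 0.233, -0.0, -0.001]
ft_force: [0.6, 1.2, -1.1]
grip_width: 0.0356
grip_force: 25.0
```

send_rows:
  moves: [0.3,0,0,-0.3,0,0,0,0.3,0,0,-0.6,0,0,0,0.3,0,0,-0.9,0,0,0,0.3,0,0,-1.1,0,0,0,0.3,0,0,-1.1,0,0,0]

```text
time: 7.03
position: [0.5685, -0.1746, 0.1755]
tool_rot: [0.972, 0.233, 0.0, -0.001]
ft_force: [0.7, 3.6, -3.0]
grip_width: 0.0358
grip_force: 25.0
```

```bash
python3 st.py
```

```text
pos [ 0.5685 -0.1746  0.1755] arm 206.95 tilt [-0.0002  0.0017] F [ 0.7  3.6 -3. ] M [ 0.56 -0.11  0.02] 7.0333
```

send_rows:
  moves: [0.3,0,0.06,-0.15,0,0,0,0.3,0,0.06,-0.3,0,0,0,0.3,0,0.06,-0.3,0,0,0]

```text
time: 7.28
position: [0.5685, -0.1744, 0.1728]
tool_rot: [0.972, 0.233, -0.0, -0.0]
ft_force: [0.5, 3.6, -1.0]
grip_width: 0.0358
grip_force: 25.0
```

```bash
python3 st.py
```

```text
pos [ 0.5685 -0.1744  0.1728] arm 206.98 tilt [-0.0004  0.0008] F [ 0.5  3.6 -1. ] M [ 0.59  0.06 -0.04] 7.2833
```

send_rows:
  moves: [0.3,0,0.1,-0.2,0,0,0,0.3,0,0.1,-0.4,0,0,0,0.3,0,0.1,-0.55,0,0,0,0.3,0,0.1,-0.55,0,0,0]

```text
time: 7.62
position: [0.5685, -0.1742, 0.1671]
tool_rot: [0.972, 0.233, -0.0, 0.0]
ft_force: [-0.5, 1.2, -1.4]
grip_width: 0.0359
grip_force: 25.0
```

```bash
python3 st.py
```

```text
pos [ 0.5685 -0.1742  0.1671] arm 206.98 tilt [-0.0004 -0.0005] F [-0.5  1.2 -1.4] M [ 0.08  0.15 -0.02] 7.6167
```

It has slid in on the splines at first try. I'll press down gently until contact with the seat.

send_rows:
  moves: [0.3,0,0,-0.1,0,0,0,0.3,0,0,-0.2,0,0,0,0.3,0,0,-0.2,0,0,0,0.3,0,0,-0.2,0,0,0]

```text
time: 7.95
position: [0.5686, -0.1742, 0.1659]
tool_rot: [0.972, 0.233, -0.0, 0.0]
ft_force: [-2.4, 0.9, 2.8]
grip_width: 0.0357
grip_force: 25.0
```

```bash
python3 st.py
```

```text
pos [ 0.5686 -0.1742  0.1659] arm 206.98 tilt [ 0.     -0.0007] F [-2.4  0.9  2.8] M [0.12 0.41 0.03] 7.95
```

send_rows:
  moves: [0.3,0,0,0.05,0,0,-0.06,0.3,0,0,0.05,0,0,-0.12,0.3,0,0,0.05,0,0,-0.18,0.3,0,0,0.05,0,0,-0.24,0.3,0,0,0.05,0,0,-0.3]

```text
time: 8.37
position: [0.5689, -0.174, 0.166]
tool_rot: [0.996, 0.084, 0.0, 0.0]
ft_force: [-0.5, 0.8, 0.2]
grip_width: 0.0362
grip_force: 25.0
```

```bash
python3 st.py
```

```text
pos [ 0.5689 -0.174   0.166 ] arm 189.66 tilt [ 0.0006 -0.0006] F [-0.5  0.8  0.2] M [0.07 0.23 0.16] 8.3667
```

send_rows:
  moves: [0.3,0,0,0,0,0,-0.05,0.3,0,0,0,0,0,-0.1,0.3,0,0,0,0,0,-0.15,0.3,0,0,0,0,0,-0.17,0.3,0,0,0,0,0,-0.17]

```text
time: 8.78
position: [0.5689, -0.1742, 0.166]
tool_rot: [1.0, 0.001, 0.0, 0.0]
ft_force: [0.7, 0.3, -0.7]
grip_width: 0.0356
grip_force: 25.0
```

```bash
python3 st.py
```

```text
pos [ 0.5689 -0.1742  0.166 ] arm 180.08 tilt [ 0.0006 -0.0008] F [ 0.7  0.3 -0.7] M [-0.05  0.21  0.06] 8.7833
```

send_rows:
  moves: [0.3,0,0,0,0,0,-0.02,0.3,0,0,0,0,0,-0.03,0.3,0,0,0,0,0,-0.03]

```text
time: 9.03
position: [0.5688, -0.1743, 0.166]
tool_rot: [1.0, -0.015, 0.0, 0.0]
ft_force: [0.7, -0.2, -1.4]
grip_width: 0.0352
grip_force: 25.0
```

```bash
python3 st.py
```

```text
pos [ 0.5688 -0.1743  0.166 ] arm 178.32 tilt [ 0.0005 -0.0008] F [ 0.7 -0.2 -1.4] M [-0.22  0.13  0.14] 9.0333
```

send_rows:
  moves: [0.3,0,0,0,0,0,-0.02,0.3,0,0,0,0,0,-0.02]

```text
time: 9.2
position: [0.5688, -0.1743, 0.166]
tool_rot: [1.0, -0.025, 0.0, 0.0]
ft_force: [1.9, -1.5, -2.2]
grip_width: 0.036
grip_force: 25.0
```

```bash
python3 st.py
```

```text
pos [ 0.5688 -0.1743  0.166 ] arm 177.13 tilt [ 0.0005 -0.0008] F [ 1.9 -1.5 -2.2] M [-0.36  0.01  0.08] 9.2
```

send_rows:
  moves: [0.3,0,0,0,0,0,-0.015,0.3,0,0,0,0,0,-0.015]

```text
time: 9.37
position: [0.5689, -0.1743, 0.166]
tool_rot: [0.999, -0.032, 0.0, 0.0]
ft_force: [0.9, -2.4, -2.3]
grip_width: 0.0357
grip_force: 25.0
```

```bash
python3 st.py
```

```text
pos [ 0.5689 -0.1743  0.166 ] arm 176.28 tilt [ 0.0006 -0.0008] F [ 0.9 -2.4 -2.3] M [-0.46  0.01  0.16] 9.3667
```

send_rows:
  moves: [0.3,0,0,0,0,0,-0.015,0.3,0,0,0,0,0,-0.015]

```text
time: 9.53
position: [0.5688, -0.1743, 0.166]
tool_rot: [0.999, -0.04, 0.0, 0.0]
ft_force: [0.7, -3.2, -3.1]
grip_width: 0.0359
grip_force: 25.0
```

```bash
python3 st.py
```

```text
pos [ 0.5688 -0.1743  0.166 ] arm 175.42 tilt [ 0.0006 -0.0008] F [ 0.7 -3.2 -3.1] M [-0.61 -0.02  0.12] 9.5333
```

send_rows:
  moves: [0.3,0,0,0,0,0,-0.01,0.3,0,0,0,0,0,-0.01]

```text
time: 9.7
position: [0.5688, -0.1743, 0.166]
tool_rot: [0.999, -0.045, 0.0, 0.0]
ft_force: [0.4, -3.2, -3.3]
grip_width: 0.0361
grip_force: 25.0
```

```bash
python3 st.py
```

```text
pos [ 0.5688 -0.1743  0.166 ] arm 174.86 tilt [ 0.0005 -0.0008] F [ 0.4 -3.2 -3.3] M [-0.7  -0.06  0.15] 9.7
```

send_rows:
  moves: [0.3,0,0.05,0,0,0,-0.015,0.3,0,0.05,0,0,0,-0.015]

```text
time: 9.87
position: [0.5688, -0.1742, 0.166]
tool_rot: [0.999, -0.052, 0.0, 0.001]
ft_force: [-0.0, -5.8, -3.8]
grip_width: 0.0359
grip_force: 25.0
```

```bash
python3 st.py
```

```text
pos [ 0.5688 -0.1742  0.166 ] arm 173.99 tilt [ 0.0005 -0.0018] F [-0.  -5.8 -3.8] M [-0.92 -0.02  0.16] 9.8667
```

send_rows:
  moves: [0.3,0,0,0,0,0,-0.015,0.3,0,0,0,0,0,-0.015]

```text
time: 10.03
position: [0.5688, -0.1743, 0.166]
tool_rot: [0.998, -0.06, 0.0, 0.001]
ft_force: [1.5, -5.1, -4.5]
grip_width: 0.0356
grip_force: 25.0
```

```bash
python3 st.py; python3 - <<'E'
from h import *
i=cam("scene")[0];j=cam("wrist")[0]
cv2.imwrite("pics/s2.png",np.hstack([cv2.resize(i[230:400,380:550],(400,400),interpolation=cv2.INTER_CUBIC),cv2.resize(j[140:380,200:440],(400,400))]))
E
```

```text
pos [ 0.5688 -0.1743  0.166 ] arm 173.12 tilt [ 0.0006 -0.0017] F [ 1.5 -5.1 -4.5] M [-0.9  -0.07  0.06] 10.0333
```

View pics/s2.png

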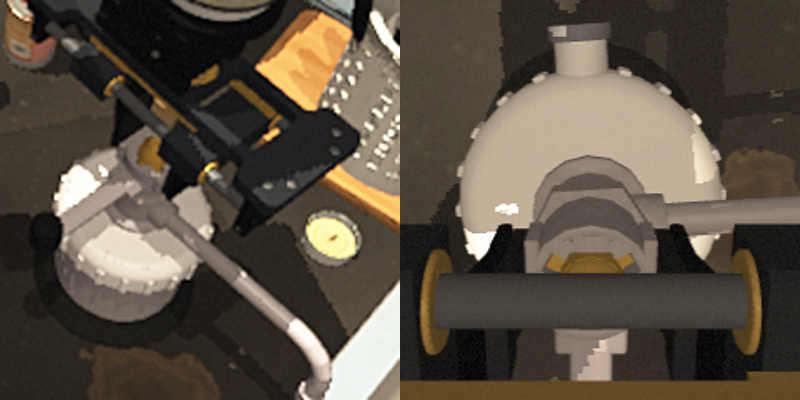

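The left panel shows the lever seated level on the bonnet. In the right panel (wrist) the arm is at (590,365), aligned with the pads and pointing about opposite the inlet at (581,40). No stop torque has appeared yet, so I'll go on in small steps.

send_rows:
  moves: [0.3,0,-0.1,0.05,0,0,-0.01,0.3,0,-0.1,0.05,0,0,-0.01,0.3,0,-0.1,0.05,0,0,-0.01]

```text
time: 10.38
position: [0.5688, -0.1744, 0.1661]
tool_rot: [0.998, -0.065, 0.0, -0.0]
ft_force: [2.6, -2.9, -8.1]
grip_width: 0.0356
grip_force: 25.0
```

```bash
python3 st.py
```

```text
pos [ 0.5688 -0.1744  0.1661] arm 172.6 tilt [0.0003 0.    ] F [ 2.6 -2.9 -8.1] M [-0.66 -0.36  0.26] 10.3833
```

send_rows:
  moves: [0.3,0,0,0,0,0,-0.015,0.3,0,0,0,0,0,-0.015]

```text
time: 10.55
position: [0.5688, -0.1744, 0.1661]
tool_rot: [0.997, -0.072, 0.0, 0.0]
ft_force: [2.3, -4.1, -9.4]
grip_width: 0.0359
grip_force: 25.0
```

```bash
python3 st.py
```

```text
pos [ 0.5688 -0.1744  0.1661] arm 171.74 tilt [ 0.0003 -0.0003] F [ 2.3 -4.1 -9.4] M [-0.71 -0.48  0.48] 10.55
```

Mz has risen to 0.48 N m, about 5 N at the lever's end, so this is the stop. I'll relax the preload and let go.

send_rows:
  moves: [0.3,0,0.05,-0.08,0,0,0.015,0.3,0,0.05,-0.08,0,0,0.02,0.3,0,0.05,-0.08,0,0,0.02]

```text
time: 10.8
position: [0.5688, -0.1743, 0.1661]
tool_rot: [0.998, -0.062, 0.0, 0.0]
ft_force: [2.3, -5.4, -5.2]
grip_width: 0.0357
grip_force: 25.0
```

```bash
python3 st.py
```

```text
pos [ 0.5688 -0.1743  0.1661] arm 172.87 tilt [ 0.0006 -0.0008] F [ 2.3 -5.4 -5.2] M [-0.81 -0.29  0.14] 10.8
```

send_rows:
  moves: [0.7,0,0,0,0,0,0,0.7,0,0,0,0,0,0,0.7,0,0,0,0,0,0,0.7,0,0,0,0,0,0,0.7,0,0,0,0,0,0]

```text
time: 11.22
position: [0.5683, -0.1733, 0.166]
tool_rot: [0.998, -0.062, -0.0, -0.0]
ft_force: [-0.3, 0.2, -0.2]
grip_width: 0.0578
grip_force: 0.0
```

Now straight up, then a check.

send_rows:
  moves: [0.7,0,0,1,0,0,0,0.7,0,0,3,0,0,0,0.7,0,0,6,0,0,0,0.7,0,0,9,0,0,0,0.7,-4,0,12,0,0,0]

```text
time: 11.63
position: [0.5404, -0.1752, 0.2839]
tool_rot: [0.998, -0.061, 0.005, 0.001]
ft_force: [1.2, -1.5, 0.9]
grip_width: 0.0608
grip_force: 0.0
```

send_rows:
  moves: [0.7,-4,0,0,0,0,0,0.7,-6,0,0,0,0,0,0.7,-6,0,0,0,0,0]

```text
time: 11.88
position: [0.4709, -0.1725, 0.2819]
tool_rot: [0.998, -0.063, -0.001, -0.0]
ft_force: [-0.2, 0.3, 0.3]
grip_width: 0.061
grip_force: 0.0
```

```bash
python3 st.py; python3 - <<'E'
from h import *
j=cam("wrist")[0];i=cam("scene")[0]
cv2.imwrite("pics/w3.png",np.hstack([cv2.resize(j[80:380,170:470],(400,400)),cv2.resize(i[230:400,380:550],(400,400))]))
E
```

```text
pos [ 0.4709 -0.1725  0.2819] arm 172.81 tilt [-0.0029  0.0012] F [-0.2  0.3  0.3] M [-0.06  0.18 -0.07] 11.8833
```

View pics/w3.png

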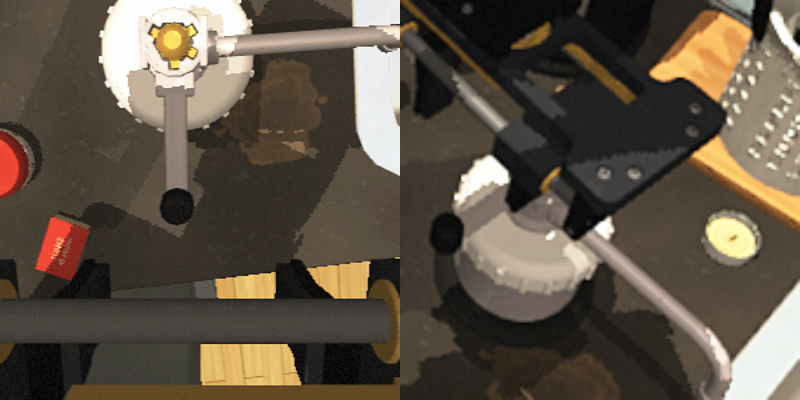

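The lever is home, with the stem's splines showing in the bore at (173,40) and the black end at (177,205). I'll check its angle against the spout and its height, then hand in.

```bash
python3 - <<'E'
from h import *
d=np.load("wrist.npz");g=lambda x,y,z:plane(d,170+x*.75,80+y*.75,z)
n=g(173,40,.1775);e=g(177,205,.172);s=g(375,38,.123);s0=g(240,45,.123)
an=lambda v:np.degrees(np.arctan2(v[1],v[0]))%360
print(n,e,an(e-n),an(s-s0),an(s-n))
P=d["P"];m=(P[...,2]>.112)&(P[...,2]<.128)&(P[...,1]<n[1]-.05)&(P[...,1]>n[1]-.14)&(abs(P[...,0]-n[0])<.03);q=P[m];print(len(q),np.degrees(np.arctan(np.polyfit(q[:,1],q[:,0],1)[0])))
r=np.hypot(P[...,0]-n[0],P[...,1]-n[1]);m=(r>.0135)&(r<.017)&(P[...,2]>.158);print("boss top z",np.median(P[...,2][m]))
m=np.hypot(P[...,0]-e[0],P[...,1]-e[1])<.005;print("end top z",np.median(P[...,2][m]))
E
```

```text
[ 0.56628507 -0.17454809  0.1775    ] [ 0.4802356  -0.16472931  0.172     ] 173.49034778827257 265.54184532654176 265.96286147000717
1651 3.2289174118519917
boss top z 0.16569593403256708
end top z 0.17153131637257168
```

```bash
python3 -c "
from rig import workorder
print(workorder.hand_in())"
```

```text
the job is handed in; nothing more can be done
None
```

The lever is fully home on the splined stem and turned clockwise to its stop, where it took about 5 N at the lever's end. I let go of it, moved nothing else, and handed the job in at about 12 s; the hand-in returned no verdict.

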